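Clip an egg-counting slide on the reading stage

ROBOT

A 6-joint arm with a two-finger parallel gripper is mounted at the origin on a cart in front of the work surface, level with it; the furniture and walls round the work are solid. World frame = base frame: x ahead of the robot, y to its left, z up, the work surface at z = 0. Lengths are in m, angles in rad, forces in N, time in s.
With the tool pointing down it reaches from about 0.275 to 0.875 m from the base axis. Payload 12.5 kg.
Tool frame: the origin (TCP) lies midway between the tips of the shut fingers; the grasp point (between the pads) lies 19 mm behind it; z points along the fingers, y is the line along which they close (so a half turn about z gives the same grasp; the last joint's range is limited). The gripper opens to 85 mm and grips with 20 to 120 N. Pads are 22 mm wide; open, the fingers measure 114 mm over their backs; the gripper's body (76 mm by 85 mm) begins 54 mm behind the grasp point. The pads swing forward as they close: fully open they stand 13 mm farther back than shut.
Start: joints at [-1.285, 0.351, 1.652, -0, 1.139, -0.085], TCP at [0.199, -0.513, 0.231] pointing down, gripper open.
Joint ranges: [-2.75, 2.75], [-0.79, 2.1], [0.01, 2.65], [-1.57, 4.71], [0.07, 3.14], [-2.87, 2.87]. Speed limits (rad/s): [2.22, 2.22, 2.79, 3.14, 3.14, 3.14].

INTERFACE

Orientations are given as a unit quaternion [x, y, z, w].
In Python, from cell import r gives the robot as it stands. Calls block until the motion is done:
- r.move_to(position, orientation): joint-space move of the TCP to a pose.
- r.move_linear(position, rot=None, vel=0.15): straight line of the TCP; rot=None keeps the orientation; vel is the mean speed in m/s.
- r.set_joints(angles): joint-space move.
- r.set_gripper(opening, squeeze=None): opening from 0.0 (shut) to 1.0 (fully open); squeeze is the grip in N (None keeps the last); returns when the fingers have stopped.
- r.sleep(seconds).
- r.inverse_kinematics(position, orientation): joint angles nearest the present ones, or None.
- r.get_obs(): the state.
- r.get_image(name): name is "scene" or "top" or "wrist"; returns a dict with "pixels" (400x640x3 uint8, red, green, blue), "fx", "fy", "cx", "cy" (pixels), "D" ([k1, k2, p1, p2, k3] as OpenCV has them; the pictures are not rectified), "camera_from_world" (4x4, takes a point from world to camera coordinates); the wrist camera has in their place "mount" (4x4, takes a point from camera to tool coordinates, whose origin is the TCP and whose axes are the flange's). Camera axes: x right, y down, z forward; pixel columns grow to the right and rows downward; lengths in m; the calibration is good to about 2 mm. A picture is of the moment at which its call begins: read the wrist's pose just before it. There is no depth.
A pose or a line that the arm cannot do raises r.PlanningError and nothing moves.
- r.hand_in(): hands the job in; it is judged then, once.
The state is a dict: "t": time; "q": joint angles; "qvel": joint speeds; "effort": joint torques, N m; "tool_pos": TCP position; "ee_rot": TCP orientation; "contact_force": force on the tool from outside, world axes, zero at the start; "torque": the same for the moment, N m; "opening": opening from 0.0 (shut) to 1.0 (fully open); "finger_force": force on a finger pad.
Only numpy, scipy, OpenCV 4.12 (cv2) and the standard library are available. Lean on these libraries where they do the work, as an engineer would, in place of code of your own. Each camera call takes 0.05 s, during which the arm holds its last target. There are 200 camera calls.

TASK

Load the egg-counting slide on the reading stage: draw the sprung curved arm back by its thumb post until its catch holds it open, and, with the arm held open, push the slide back until its long side lies flush along the long fixed edge. Then push the release tab in so that the arm springs back and clamps the slide into the corner between the fixed edge and the end stop, let the tab spring out again, and leave the vial, the tape roll and the carton beside the stage where they are.

Things in the scene. Friction and masses are not known exactly. Their poses are not given: they have to be found in the camera images.
- stage: Reading stage: dark plate 200 x 220 mm (x by y), top 18 mm above the desk; fixed, but elsewhere each time, yawed up to 0.3 rad. Origin: centre of its underside; x from its near edge (robot side, release tab) to its far edge (long fixed edge), y left, z up. 'Stage (x, y)' below is in this frame, m; heights are above the desk. The near left of the plate is bare.
- fixed_edge (a point): Middle of the foot of the near face of the long fixed edge, an aluminium bar along y: stage (0.045, 0.057), height 18 mm. Bar 75 mm long, 9 mm thick, 7.5 mm above the plate. The slide's far long side goes flush against it.
- end_stop (a point): Middle of the foot of the right face of the end stop, an aluminium bar along x that makes a corner with the left end of the fixed edge: stage (0.026, 0.0855), height 18 mm. Bar 38 mm long, 9 mm thick, 7.5 mm above the plate.
- slide_home (a point): On the plate's top, the point under the centre of a correctly seated slide: stage (0.025, 0.0475), height 18 mm, axes as the stage.
- counting_slide: Loose white plastic slide with two gridded windows, 40 x 76 x 8 mm (x, y, z), 28 to 56 g. Origin: centre of its underside. Starts on the bare near part of the plate, 70 to 84 mm nearer than slide_home and 10 to 22 mm right of it, yawed up to 0.2 rad. Pushed straight along the stage's +x it meets the fixed edge and misses the end stop; with the arm closed, the nub blocks it 13 mm short.
- clip_arm (a joint): Arm angle, rad; grows as it is drawn back (anticlockwise from above, post to the stage's right, -y). 0: closed, no slide. 0.15: on a seated slide. Near 0.70: held by its catch. 0.80: end of travel. Draw it past 0.76, then let go: the catch has clicked in. At the post about 4 N closed, 6 N open, 10 N while passing the catch (0.6 to 0.7). 8 mm round bar 28 to 36 mm high, above the slide.
- clip_pivot (a point): Upright pivot axis of the curved arm, at the plate's top: stage (0.075, -0.0475), height 18 mm, at the far right of the plate. Its hub is 20 mm in diameter, its top 38 mm high.
- thumb_post (a point): Centre of the top of the black upright thumb post at the arm's free end: 12 mm diameter, 32 to 62 mm high; this point at 62 mm, 82 mm from the pivot. Stage (-0.002, -0.019) closed, (-0.002, -0.075) held by the catch, (0.001, -0.082) at the end of travel, on a circle about the pivot. Push it on its left (+y) side, or pinch it.
- clip_nub (a point): Foot of the arm's round white nub (10 mm diameter, 19 to 33 mm high), the part that presses on the slide's right end. When the catch lets go, the arm's spring by itself pushes a slide that lies along the fixed edge to the left, some 20 mm at need, against the end stop.
- release (a joint): How far the release tab is pressed, m: 0 out (at rest), 0.010 fully in; it slides along the stage's +x and springs back. 2 N to start, 5 N fully in, about 1 N more while it holds the arm; the catch lets go of the arm at 0.004 to 0.007. It moves in and out by itself as the arm passes the catch.
- release_tab (a point): Middle of the top edge of the near face of the black upright release tab at the near right of the plate: tab 24 mm wide (y), 9 mm thick, 20 to 46 mm high; this point at 46 mm, stage (-0.091, -0.0895) when out. Press its near face along the stage's +x.
- vial_d: Bystander: small brown vial, 34 mm diameter, 64 mm tall, on the desk left of the stage. Origin: centre of its underside.
- tape_1: Bystander: roll of tan packing tape lying flat, 94 mm diameter, 48 mm high, on the desk right of the stage. Origin: centre of its underside.
- box_teal: Bystander: small white and teal carton, 40 x 68 x 74 mm, standing behind the stage. Origin: centre of its underside.

How it is judged:
By the outcome, as a careful person would: the job done as asked, in the order asked, and still so for the second after the job is handed in, with the robot touching nothing.
It also fails if it takes over 61 s, if anything falls off the work surface, if the arm or the gripper's body presses on something with over 40 N, if the wrist force passes 120 N, or if a joint passes its speed limit or range.

## Working session

There is one attempt and no reset: what is moved stays moved. The work goes in short steps, each a Python script; the robot and the scene stay as the last script left them, time stands still between calls to the robot, and variables do not carry over. Pictures are saved under pics/ and viewed, at most 10 in all, crops included, and the job is handed in when it is done.

```bash
mkdir -p pics; ls
python3 - <<'E'
from cell import r
import cv2,pickle
o=r.get_obs();print(o)
d={}
for n in("scene","top"):
    im=r.get_image(n);d[n]=im
    cv2.imwrite(f"pics/{n}0.png",im["pixels"][:,:,::-1])
    print(n,im["fx"],im["D"],im["camera_from_world"])
pickle.dump(d,open("im0.pkl","wb"))
E
```

```text
cell.py
pics
{'t': 0.0, 'q': array([-1.28455996e+00,  3.51241934e-01,  1.65244923e+00, -1.03958952e-06,
        1.13910449e+00, -8.46032853e-02]), 'qvel': array([0.0003977 , 0.00027647, 0.00136226, 0.00046778, 0.00064611,
       0.00102201]), 'effort': array([ 1.31272936e-03, -5.06095433e+01, -2.91405541e+01, -1.23690472e-05,
        4.51321612e-03, -3.64419449e-06]), 'tool_pos': array([ 0.19924335, -0.51227293,  0.23074575]), 'ee_rot': array([ 9.82858720e-01,  1.84359361e-01, -6.10080811e-05, -5.98398511e-04]), 'contact_force': array([-0.34069905, -0.14077477, -0.3992716 ]), 'torque': array([ 0.04862743,  0.00805335, -0.01047624]), 'finger_force': 0.0, 'opening': 1.0016968242704947}
scene 395.8989685632784 [-0.02612293  0.          0.          0.          0.        ] [[-0.68316197 -0.73026617 -0.00102026  0.47476077]
 [-0.49061456  0.4600025  -0.74006422  0.34500658]
 [ 0.54091319 -0.50508318 -0.67253543  0.66360285]
 [ 0.          0.          0.          1.        ]]
top 419.362571383783 [-0.00244257  0.          0.          0.          0.        ] [[-0.01712534 -0.99967474 -0.01889818  0.07344155]
 [-0.99552211  0.01880549 -0.09263952  0.63967408]
 [ 0.09296477  0.01722707 -0.99552036  0.95681006]
 [ 0.          0.          0.          1.        ]]
```

View pics/scene0.png

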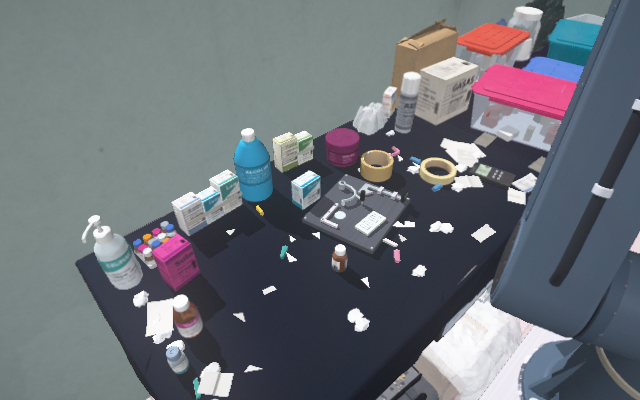

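View pics/top0.png

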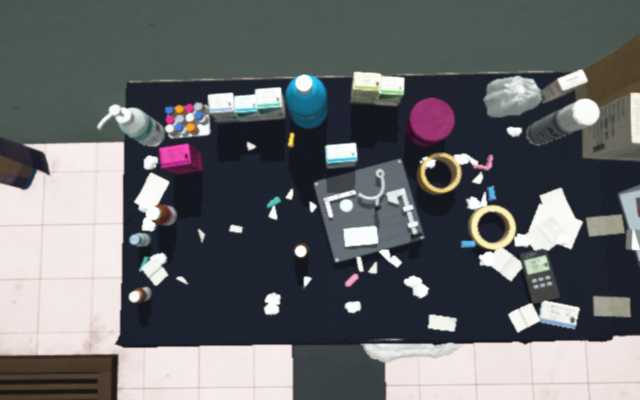

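The top view shows the stage centred near (369,210), with the slide at (361,237), the arm at about (375,190), the tab near (413,222), tape (438,173), vial (301,250) and carton (341,155). Next I'll take wrist close-ups.

```bash
cat > h.py <<'E'
import numpy as np,cv2,pickle
from scipy.spatial.transform import Rotation as R
def grab(r,n):
    o=r.get_obs();im=r.get_image(n)
    if n=="wrist":
        T=np.eye(4);T[:3,:3]=R.from_quat(o["ee_rot"]).as_matrix();T[:3,3]=o["tool_pos"]
        im["camera_from_world"]=np.linalg.inv(T@im["mount"])
    return im
def K(im): return np.array([[im["fx"],0,im["cx"]],[0,im["fy"],im["cy"]],[0,0,1.]])
def ray(im,p):
    q=cv2.undistortPoints(np.array(p,float).reshape(-1,1,2),K(im),np.array(im["D"])).reshape(-1,2)
    M=im["camera_from_world"];d=np.c_[q,np.ones(len(q))]@M[:3,:3]
    return -M[:3,:3].T@M[:3,3],d
def onz(im,p,z):
    c,d=ray(im,p);return c+d*((z-c[2])/d[:,2])[:,None]
def tri(im1,p1,im2,p2):
    c1,d1=ray(im1,p1);c2,d2=ray(im2,p2);out=[]
    for a,b in zip(d1,d2):
        s=np.linalg.lstsq(np.c_[a,-b],c2-c1,rcond=None)[0]
        out.append(((c1+a*s[0])+(c2+b*s[1]))/2)
    return np.array(out)
def proj(im,P):
    M=im["camera_from_world"];return cv2.projectPoints(np.array(P,float).reshape(-1,3),cv2.Rodrigues(M[:3,:3])[0],M[:3,3],K(im),np.array(im["D"]))[0].reshape(-1,2)
def down(yaw):  # tool z down, tool x along world angle yaw
    c,s=np.cos(yaw),np.sin(yaw)
    return R.from_matrix(np.array([[c,s,0],[s,-c,0],[0,0,-1.]])).as_quat()
E
python3 - <<'E'
from cell import r
from h import *
d=pickle.load(open("im0.pkl","rb"))
g=onz(d["top"],[[314,182],[401,158],[424,237],[335,263],[361,237],[369,210],[438,173],[301,250],[341,155]],0.018)
print(g.round(3))
print(R.from_quat(r.get_obs()["ee_rot"]).as_matrix().round(2)); im=grab(r,"wrist");print(im["mount"],im["fx"])
c=g[5]
e=g[1]-g[2]; yaw=np.arctan2(e[1],e[0]);print("yaw",yaw)
for dz in (0.32,0.28):
  for a in (0,np.pi):
    print(dz,a,r.inverse_kinematics([c[0]-.05,c[1],dz],down(yaw+a)))
E
```

```text
[[ 0.682  0.066  0.018]
 [ 0.736 -0.143  0.018]
 [ 0.547 -0.19   0.018]
 [ 0.489  0.02   0.018]
 [ 0.549 -0.042  0.018]
 [ 0.613 -0.063  0.018]
 [ 0.698 -0.23   0.018]
 [ 0.521  0.1    0.018]
 [ 0.746  0.     0.018]]
[[ 0.93  0.36 -0.  ]
 [ 0.36 -0.93  0.  ]
 [ 0.   -0.   -1.  ]]
[[-3.16137955e-04 -9.44770177e-01 -3.27733448e-01  8.55251340e-02]
 [ 9.99999945e-01 -2.66400814e-04 -1.96654917e-04  2.47442379e-04]
 [ 9.84852440e-05 -3.27733492e-01  9.44770209e-01 -1.42973936e-01]
 [ 0.00000000e+00  0.00000000e+00  0.00000000e+00  1.00000000e+00]] 296.670744126142
yaw 0.2440754594105909
0.32 0 [-1.93957544e-01  3.06238232e-01  1.49214005e+00 -4.44089210e-16
  1.34321437e+00  1.13276332e+00]
0.32 3.141592653589793 [-1.93957544e-01  3.06238232e-01  1.49214005e+00 -4.44089210e-16
  1.34321437e+00 -2.00882933e+00]
0.28 0 [-1.93957544e-01  3.35450859e-01  1.54936413e+00 -4.44089210e-16
  1.25677766e+00  1.13276332e+00]
0.28 3.141592653589793 [-1.93957544e-01  3.35450859e-01  1.54936413e+00 -4.44089210e-16
  1.25677766e+00 -2.00882933e+00]
```

Run:
```python
from cell import r
from h import *
yaw=.244;ex=np.array([np.cos(yaw),np.sin(yaw),0]);ey=np.array([-ex[1],ex[0],0])
c=np.array([.613,-.063,0])
d={}
for k,off in (("a",-.06),("b",.05)):
    p=c+ey*off-.01*ex;p[2]=.17
    r.move_to(p,down(yaw));r.sleep(.3)
    d[k]=grab(r,"wrist");cv2.imwrite(f"pics/w{k}.png",d[k]["pixels"][:,:,::-1])
pickle.dump(d,open("im1.pkl","wb"));print(r.get_obs()["t"])
```

```text
3.4333
```

View pics/wa.png

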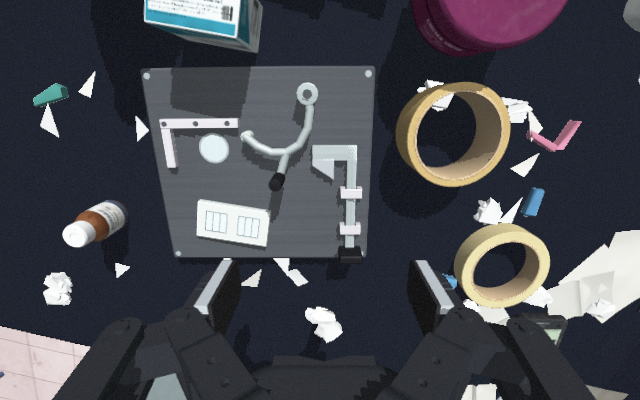

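View pics/wb.png

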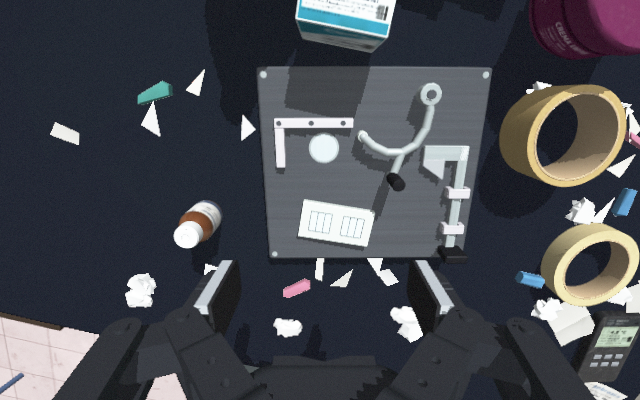

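Both views show the whole stage. In wa the plate corners are at (141,68), (374,66), (367,257) and (175,258). The slide is at (233,222), the post top at (276,182), the hub at (307,94), the tab at (350,253), and the L bars at (165–240,123) and (170,165). The arm is closed. Measuring from these now.

Run:
```python
from h import *
d=pickle.load(open("im1.pkl","rb"))
cor={};sl={};post={};hub={}
G={"a":dict(c=[[141,68],[374,66],[367,257],[175,258]],s=(233,222),p=(276,183),h=(307,94)),
   "b":dict(c=[[258,68],[491,68],[468,257],[269,257]],s=(336,222),p=(397,183),h=(431,94))}
for k in "ab":
    im=d[k];px=im["pixels"];hsv=cv2.cvtColor(px,cv2.COLOR_RGB2HSV);g=cv2.cvtColor(px,cv2.COLOR_RGB2GRAY)
    roi=np.zeros_like(g);cv2.fillConvexPoly(roi,np.array(G[k]["c"]),255);roi=cv2.dilate(roi,np.ones((15,15)))
    m=((hsv[:,:,2]>42)&(hsv[:,:,1]<85)&(roi>0)).astype(np.uint8)
    m=cv2.morphologyEx(cv2.morphologyEx(m,cv2.MORPH_CLOSE,np.ones((5,5))),cv2.MORPH_OPEN,np.ones((25,25)))
    cs=max(cv2.findContours(m,0,2)[0],key=cv2.contourArea)
    q=cv2.approxPolyDP(cv2.convexHull(cs),8,True).reshape(-1,2);print(k,"plate",q.tolist())
    P=onz(im,cs.reshape(-1,2),.018)[:,:2]
    print(" rect",cv2.minAreaRect((P*1000).astype(np.float32)))
    w=((g>150)).astype(np.uint8);n,l,st,ce=cv2.connectedComponentsWithStats(w)
    lab=l[G[k]["s"][1]-14:G[k]["s"][1]+15,G[k]["s"][0]-14:G[k]["s"][0]+15];lab=np.bincount(lab[lab>0]).argmax()
    cc=cv2.findContours((l==lab).astype(np.uint8),0,1)[0];cc=max(cc,key=cv2.contourArea)
    rp=cv2.minAreaRect((onz(im,cc.reshape(-1,2),.026)[:,:2]*1000).astype(np.float32));print(" slide",rp,cv2.minAreaRect(cc))
    sl[k]=cv2.boxPoints(cv2.minAreaRect(cc))
    x,y=G[k]["p"];b=((g[y-20:y+20,x-20:x+20]<38)).astype(np.uint8)
    n,l,st,ce=cv2.connectedComponentsWithStats(b);i=l[20,20];print(" post",st[i]+np.array([x-20,y-20,0,0,0]),ce[i]+[x-20,y-20],)
    cv2.imwrite(f"pics/z{k}.png",cv2.resize(px[60:270,(130 if k=="a" else 250):(130 if k=="a" else 250)+250,::-1],None,fx=3.2,fy=2.8))
```

```text
a plate [[377, 59], [374, 246], [338, 257], [167, 257], [144, 68]]
 rect ((620.082763671875, -59.884613037109375), (203.72201538085938, 236.41928100585938), 14.157959938049316)
 slide ((557.2403564453125, -39.91130828857422), (43.08184814453125, 75.97674560546875), 3.799497365951538) ((231.70538330078125, 222.22671508789062), (74.96662902832031, 36.97377014160156), 9.162346839904785)
 post [ 256  163   40   40 1477] [275.29113067 182.66418416]
b plate [[490, 61], [477, 248], [262, 258], [257, 67]]
 rect ((619.3262939453125, -62.40727233886719), (203.62136840820312, 243.4619903564453), 14.575143814086914)
 slide ((556.9238891601562, -39.64095687866211), (42.762413024902344, 75.78844451904297), 4.063933372497559) ((336.0568542480469, 222.7638397216797), (72.38275909423828, 37.80626678466797), 9.29330825805664)
 post [ 377  163   40   40 1492] [396.8230563  182.71514745]
```

View pics/za.png

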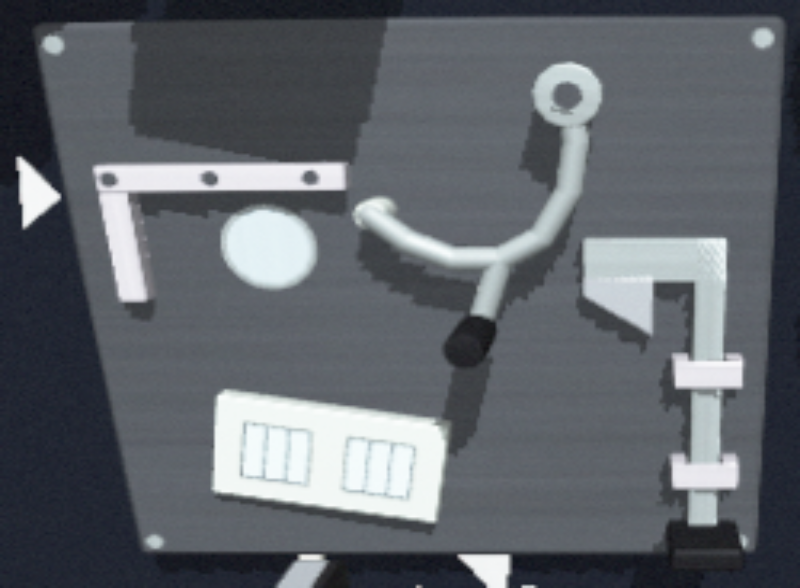

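```bash
cat > fit.py <<'E'
from h import *
d=pickle.load(open("im1.pkl","rb"))
def cen(im,p,w,lo,hi,mode):
    g=cv2.cvtColor(im["pixels"],cv2.COLOR_RGB2GRAY)
    x,y=p;c=g[y-w:y+w+1,x-w:x+w+1].astype(float);b=np.clip(c-lo,0,None) if mode else (c<hi)*1.
    yy,xx=np.mgrid[y-w:y+w+1,x-w:x+w+1];return [(b*xx).sum()/b.sum(),(b*yy).sum()/b.sum()]
A=[(147,76),(368,74),(178,253)];B=[(264,75),(486,75),(275,253)]
pa=[cen(d["a"],p,4,125,0,1) for p in A];pb=[cen(d["b"],p,4,125,0,1) for p in B]
if __name__=="__main__":
    print(np.round(pa,1).tolist(),np.round(pb,1).tolist())
    T=tri(d["a"],pa,d["b"],pb);print("dots tri\n",T.round(4))
    for k,p in(("a",pa),("b",pb)): print(onz(d[k],p,.018).round(4).tolist())
    for k,p in (("a",(276,183)),("b",(397,183))):
        g=cv2.cvtColor(d[k]["pixels"],cv2.COLOR_RGB2GRAY);x,y=p
        print(k);print("\n".join(" ".join("%3d"%v for v in row) for row in g[y-14:y+12,x-12:x+14]))
E
python3 fit.py
```

```text
[[146.2, 75.5], [368.0, 73.1], [177.9, 253.0]] [[263.0, 74.1], [485.6, 74.4], [274.3, 253.5]]
dots tri
 [[ 0.6819  0.0621  0.019 ]
 [ 0.7321 -0.1377  0.019 ]
 [ 0.5013  0.0169  0.0184]]
[[0.6819, 0.0626, 0.018], [0.7323, -0.1378, 0.018], [0.501, 0.0171, 0.018]]
[[0.6819, 0.0622, 0.018], [0.7323, -0.1382, 0.018], [0.5011, 0.0169, 0.018]]
a
 87  73  70  68  68  67  69  64  67  71  67  68  67 109 167 190 198 198 188 177 159 121  76  63  98  92
 98  90  88  90  88  86  69  67  69  66  66  66  66 137 175 194 200 202 190 175 151 101  68  63  93  98
101  98  99 101  98 100  91  87  89  87  89  71  71 155 184 197 200 195 186 170 144  88  67  85  98 100
101  99  96  99  98  96 100 101  98  97  97  71  59 106 124 134 145 166 177 163 134  79  66  95  99  99
 96 100  96 100  98 100  99  99  98  99  81  54  37  35  33  31  52  98 118 130 110  74  66  93 100 100
101 102  99  97  97 103  96 100 100  84  57  35  29  35  36  35  33  33  35  77  72  87  89 100  99  98
 99  98  99  98 101 101 101 101 100  60  35  29  31  34  36  38  33  31  31  27  35  93  99  99 101 102
 98 100 101  99 102 100  98  98
[... 3950 characters left out ...]
  89  30  38  34  39  39  42  39  44  43  36  44  78 104 103 101 103 105 103
 66  68  69  69  98 103 104 105  52  33  41  41  39  40  42  40  39  42  67  99 104 101 104 102 100 102
 71  73  71  72 105 105 106 105  89  65  42  34  38  34  41  42  62  87  94 106 105 104 105 106 105 105
 69  71  76  73 110 110 108 107 109  99  90  88  72  72  75  90  94 107 106 109 109 107 108 107 106 107
 69  68  71  96 105 107 106 103 104 107 107 104 100 100 101 105 106 108 108 106 108 109 106 107 106 103
 71  69  65 105 105 102 105 106 104 104 106 104 103 103 104 103 104 106 103 104 103 105 104 100 103 105
 69  70  67 103 105 105 102 105 104 104 105 106 101 104 105 105 105 105 103 105 104 102 105 106 102 103
```

```bash
cat >> h.py <<'E'
YAW=.2455;C=np.array([.6167,-.0604,0])
EX=np.array([np.cos(YAW),np.sin(YAW),0]);EY=np.array([-EX[1],EX[0],0])
def W(x,y,z): return C+EX*x+EY*y+np.array([0,0,z])
def S(p):
    p=np.asarray(p)-C;return np.stack([p@EX,p@EY,p[...,2]],-1)
E
python3 - <<'E'
from h import *
d=pickle.load(open("im1.pkl","rb"));a,b=d["a"],d["b"]
print("post",S(tri(a,[[274.6,184.8]],b,[[399,184.8]])).round(4))
print("hub",S(tri(a,[[307.2,93.9]],b,[[430.8,93.5]])).round(4))
for k,n in((a,"a"),(b,"b")):
    g=cv2.cvtColor(k["pixels"],cv2.COLOR_RGB2GRAY)
    p=proj(k,[W(-.091,-.0895,.046),W(.045,.0945,.0255),W(.045,.0195,.0255),W(.0075,.0855,.0255),W(-.002,-.019,.062)]);print(p.round(1).tolist())
    # slide top-face corners by bright mask
    s=(233,222) if n=="a" else (336,222)
    roi=np.zeros_like(g);roi[s[1]-32:s[1]+32,s[0]-48:s[0]+48]=1
    for th in(150,200,225):
        m=((g>th)&(roi>0)).astype(np.uint8);m=cv2.morphologyEx(m,cv2.MORPH_CLOSE,np.ones((9,9)))
        c=max(cv2.findContours(m,0,1)[0],key=cv2.contourArea)
        q=cv2.approxPolyDP(cv2.convexHull(c),5,True).reshape(-1,2);print(th,q.tolist(),S(onz(k,q,.026))[:,:2].round(4).tolist())
E
```

```text
post [[-0.0009 -0.0189  0.062 ]]
hub [[ 0.0753 -0.0477  0.0357]]
[[350.4, 264.4], [160.1, 128.6], [237.6, 127.8], [175.4, 166.9], [274.7, 186.0]]
150 [[197, 202], [265, 209], [266, 245], [197, 235]] [[-0.0294, 0.0687], [-0.0373, -0.0013], [-0.0789, 0.0005], [-0.067, 0.0742]]
200 [[198, 201], [265, 210], [265, 245], [198, 235]] [[-0.0283, 0.0675], [-0.0384, -0.0012], [-0.0789, 0.0016], [-0.067, 0.0731]]
225 [[198, 201], [263, 210], [265, 245], [197, 234]] [[-0.0283, 0.0675], [-0.0384, 0.0009], [-0.0789, 0.0016], [-0.0658, 0.074]]
[[455.8, 264.0], [273.8, 127.8], [353.0, 127.6], [285.0, 166.6], [399.0, 186.0]]
150 [[304, 199], [369, 209], [374, 215], [367, 245], [298, 235]] [[-0.0261, 0.0676], [-0.0372, 0.0006], [-0.0439, -0.0049], [-0.0788, 0.0008], [-0.0667, 0.075]]
200 [[373, 214], [366, 245], [298, 235], [305, 199]] [[-0.0428, -0.0038], [-0.0788, 0.0019], [-0.0667, 0.075], [-0.0261, 0.0666]]
225 [[304, 200], [371, 212], [367, 244], [298, 235]] [[-0.0272, 0.0676], [-0.0406, -0.0016], [-0.0776, 0.0009], [-0.0667, 0.075]]
```

The stage fit agrees with the hub and post to about 1 mm. Next is drawing the arm back.

Run:
```python
from cell import r
from h import *
q=down(YAW+np.pi/2)
r.set_gripper(0.0,30)
r.move_to(W(-.004,.014,.12),q);r.move_linear(W(-.004,.014,.045),vel=.12);r.sleep(.2)
f0=r.get_obs()["contact_force"]
F=lambda:(r.get_obs()["contact_force"]-f0)@EY
r.move_linear(W(-.004,-.040,.045),vel=.08);print("mid",F())
for y in np.arange(-.046,-.0681,-.002).tolist()+[-.0665,-.067,-.0675,-.068,-.0685,-.069]:
    if y<-.0661 and y in(-.068,) : pass
    r.move_linear(W(-.004,y,.045),vel=.05);f=F();print(round(y,4),round(f,1),S(r.get_obs()["tool_pos"]).round(4)[:2])
    if f>16 or y<=-.0655: break
```

```text
mid 3.0350564964474422
-0.046 4.0 [-0.0041 -0.0458]
-0.048 3.8 [-0.0039 -0.0477]
-0.05 6.3 [-0.0038 -0.0493]
-0.052 8.9 [-0.0036 -0.0509]
-0.054 11.2 [-0.0034 -0.0526]
-0.056 5.4 [-0.0033 -0.0553]
-0.058 4.5 [-0.0033 -0.0578]
-0.06 5.3 [-0.0031 -0.0597]
-0.062 6.6 [-0.0029 -0.0616]
-0.064 7.5 [-0.0028 -0.0636]
-0.066 8.1 [-0.0026 -0.0656]
```

Run:
```python
from cell import r
from h import *
y=-.066
o=r.get_obs();f=f0=o["contact_force"]@EY
while f-f0<9 and y>-.073:
    y-=.001;r.move_linear(W(-.003,y,.045),vel=.05);r.sleep(.1);o=r.get_obs();f=o["contact_force"]@EY;print(round(y,4),round(f,1),S(o["tool_pos"]).round(4)[:2])
r.move_linear(W(-.003,-.04,.045),vel=.08);r.sleep(.2);print("free",r.get_obs()["contact_force"]@EY)
r.move_linear(W(-.003,0.0,.16),vel=.2)
r.move_to(W(-.06,.02,.16),down(YAW));r.sleep(.2)
im=grab(r,"wrist");pickle.dump(im,open("im2.pkl","wb"));cv2.imwrite("pics/w2.png",im["pixels"][:,:,::-1]);print(r.get_obs()["t"])
```

```text
-0.067 10.4 [-0.0024 -0.0659]
-0.068 15.3 [-0.0024 -0.0662]
-0.069 20.0 [-0.0024 -0.0664]
free 0.2254877649484694
14.3667
```

View pics/w2.png

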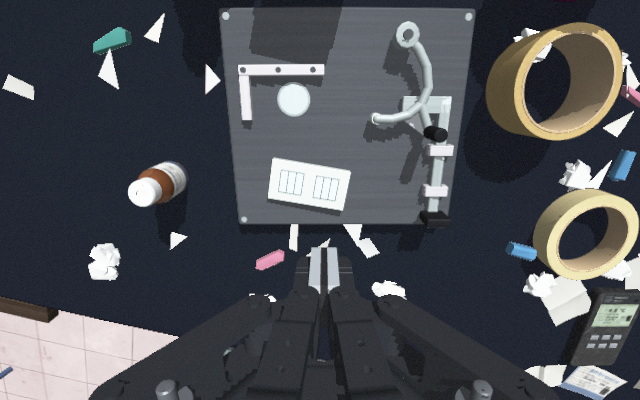

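The arm is held open: post at (434,134), nub at (377,118). The slide is untouched at (309,184). Next I'll touch down behind it with part-open fingers and push.

Run:
```python
from cell import r
from h import *
r.set_gripper(.5,30)
X,Y=-.097,.036
r.move_to(W(X,Y,.06),down(YAW));r.move_linear(W(X,Y,.024),vel=.1);r.sleep(.2)
f0=r.get_obs()["contact_force"];z=.024
while z>.006:
    z-=.001;r.move_linear(W(X,Y,z),vel=.03);f=(r.get_obs()["contact_force"]-f0)
    if f[2]>3: break
o=r.get_obs();print("touch",z,o["tool_pos"][2],f.round(1))
z=o["tool_pos"][2]+.0025
r.move_linear(W(X,Y,z),vel=.03);r.sleep(.2)
f0=r.get_obs()["contact_force"]
r.move_linear(W(-.03,Y,z),vel=.06)
x=-.03
while x<.0:
    x+=.002;r.move_linear(W(x,Y,z),vel=.04);o=r.get_obs();f=(o["contact_force"]-f0);print(round(x,4),S(o["tool_pos"]).round(4),(f@EX).round(1))
    if f@EX<-9:break
r.sleep(.2);o=r.get_obs();print((o["contact_force"]-f0).round(1),o["torque"].round(2))
im=grab(r,"wrist");pickle.dump(im,open("im3.pkl","wb"));cv2.imwrite("pics/w3.png",im["pixels"][:,:,::-1]);print(o["t"])
```

```text
touch 0.015999999999999993 0.01617319262558545 [-1.4 -0.6  4.4]
-0.028 [-0.0279  0.036   0.0187] -1.3
-0.026 [-0.0259  0.036   0.0187] -0.0
-0.024 [-0.0239  0.036   0.0187] 0.0
-0.022 [-0.0219  0.036   0.0187] -0.0
-0.02 [-0.0199  0.036   0.0187] -0.6
-0.018 [-0.0179  0.036   0.0187] -0.6
-0.016 [-0.0159  0.036   0.0187] -0.3
-0.014 [-0.0139  0.036   0.0187] -1.2
-0.012 [-0.0119  0.036   0.0187] -0.3
-0.01 [-0.0099  0.036   0.0187] 0.4
-0.008 [-0.0079  0.036   0.0187] -0.4
-0.006 [-0.0067  0.0361  0.0185] -4.4
-0.004 [-0.0066  0.0361  0.0183] -14.9
[-15.2  -5.5   9.5] [-0.9   2.34  0.08]
23.2333
```

View pics/w3.png

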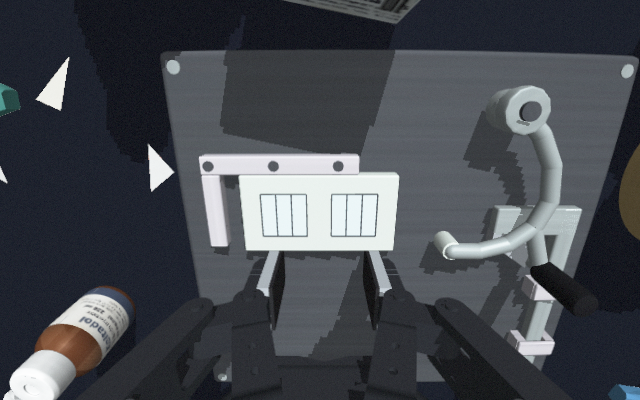

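The slide lies flush and parallel along the fixed edge (far side along row 174), about 10 mm right of the end stop. Now I'll retreat and press the tab.

Run:
```python
from cell import r
from h import *
r.move_linear(W(-.012,.036,.019),vel=.05)
r.move_linear(W(-.06,.036,.06),vel=.15);r.move_linear(W(-.08,.02,.14),vel=.2)
r.set_gripper(0.0,30)
r.move_to(W(-.13,-.0895,.10),down(YAW));r.move_linear(W(-.13,-.0895,.033),vel=.12);r.sleep(.2)
f0=r.get_obs()["contact_force"]
r.move_linear(W(-.106,-.0895,.033),vel=.06)
x=-.106
while x<-.088:
    x+=.001;r.move_linear(W(x,-.0895,.033),vel=.03);o=r.get_obs();f=(o["contact_force"]-f0)@EX;print(round(x,4),S(o["tool_pos"]).round(4)[0],f.round(1))
    if f<-9 or S(o["tool_pos"])[0]>-.0935:break
r.sleep(.2)
r.move_linear(W(-.13,-.0895,.033),vel=.06)
r.move_linear(W(-.13,-.06,.16),vel=.2)
r.move_to(W(-.06,0,.15),down(YAW));r.sleep(.3)
im=grab(r,"wrist");pickle.dump(im,open("im4.pkl","wb"));cv2.imwrite("pics/w4.png",im["pixels"][:,:,::-1]);print(r.get_obs()["t"])
```

```text
-0.105 -0.1051 -0.0
-0.104 -0.104 -1.0
-0.103 -0.103 -0.1
-0.102 -0.1023 -3.5
-0.101 -0.1012 -5.4
-0.1 -0.1001 -4.1
-0.099 -0.0989 -2.6
-0.098 -0.098 -3.2
-0.097 -0.097 -4.4
-0.096 -0.096 -4.4
-0.095 -0.095 -5.3
-0.094 -0.094 -5.2
-0.093 -0.0931 -5.6
33.075
```

View pics/w4.png

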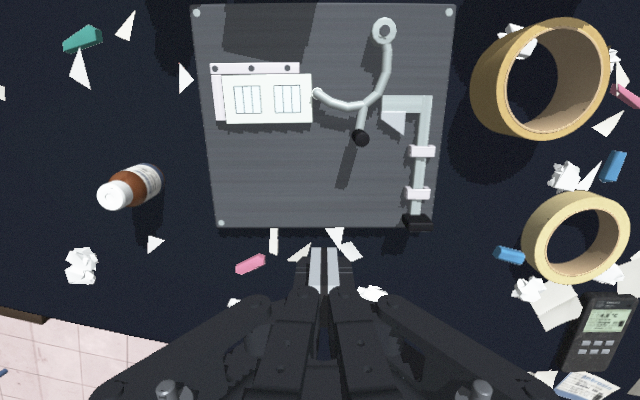

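The arm has sprung back: the nub at (317,94) presses the slide, which sits at (267,98) in the corner, and the tab is out. A numeric check before handing in.

Run:
```python
from h import *
im=pickle.load(open("im4.pkl","rb"))
hom=[W(x,y,.026) for x,y in((.045,.0855),(.045,.0095),(.005,.0095),(.005,.0855))]
p=proj(im,hom);print(p.round(1).tolist(),proj(im,[W(-.091,-.0895,.046)]).round(1))
g=cv2.cvtColor(im["pixels"],cv2.COLOR_RGB2GRAY)
c=im["pixels"][50:140,195:335,::-1].copy()
cv2.imwrite("pics/z4.png",cv2.resize(c,None,fx=5,fy=5,interpolation=cv2.INTER_CUBIC))
```

```text
[[220.5, 74.1], [311.1, 73.4], [311.8, 122.5], [225.3, 123.0]] [[420.3 232. ]]
```

View pics/z4.png

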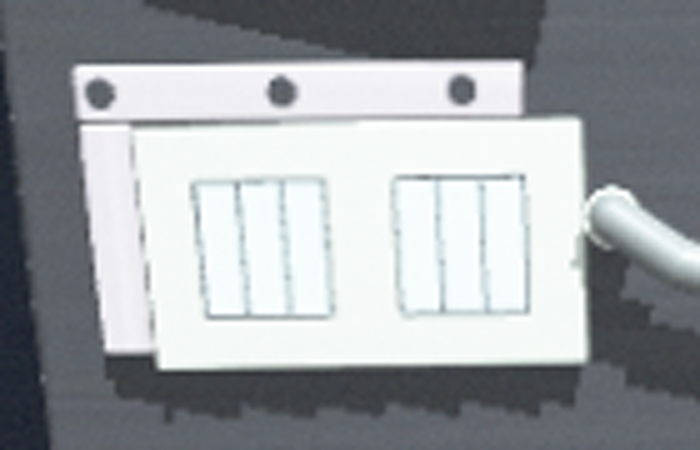

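Corners match the target within about 1 px, but there is a hint of a small yaw. I'll measure it closer, numerically.

```bash
cat > edge.py <<'E'
from cell import r
from h import *
def measure():
    r.sleep(.2);im=grab(r,"wrist");g=cv2.GaussianBlur(cv2.cvtColor(im["pixels"],cv2.COLOR_RGB2GRAY),(3,3),0).astype(np.float32)
    def edge(p0,p1,dirv,z,name):   # points along stage line; search +-5mm across for steepest fall going along dirv
        out=[]
        for s in np.linspace(.06,.94,60):
            b=np.array(p0)*(1-s)+np.array(p1)*s;t=np.arange(-.005,.005,.0002)
            P=[W(*(b+np.array(dirv)*k),z) for k in t];px=proj(im,P).astype(np.float32)
            v=cv2.remap(g,px[:,:1],px[:,1:],cv2.INTER_LINEAR).ravel()
            dv=np.clip(-np.gradient(v),0,None);i=dv.argmax();w=slice(max(0,i-4),i+5)
            out.append([s*np.linalg.norm(np.subtract(p1,p0)),(dv[w]*t[w]).sum()/dv[w].sum()])
        out=np.array(out);k=np.abs(out[:,1]-np.median(out[:,1]))<.001
        f=np.polyfit(out[k,0],out[k,1],1);e=np.polyval(f,[0,np.linalg.norm(np.subtract(p1,p0))]);print(name,"ends mm",(e*1000).round(2),"slope",f[0].round(4),k.sum())
    edge((.005,.0855),(.005,.0095),(-1,0),.026,"slide near (nominal x=.005)")
    edge((.054,.0945),(.054,.0195),(1,0),.0255,"bar far (x=.054)")
    edge((.045,.0095),(.005,.0095),(0,-1),.026,"slide right")
    edge((.045,.0945),(.007,.0945),(0,1),.0255,"stop left")
    return im
if __name__=="__main__":
    r.move_to(W(-.05,.045,.10),down(YAW));im=measure()
    cv2.imwrite("pics/w5.png",cv2.resize(im["pixels"][:250,120:520,::-1],None,fx=2,fy=2));print(r.get_obs()["t"])
E
python3 edge.py
```

```text
slide near (nominal x=.005) ends mm [ 0.46 -0.41] slope -0.0115 60
bar far (x=.054) ends mm [0.14 0.22] slope 0.001 60
slide right ends mm [-0.46  0.25] slope 0.0178 60
stop left ends mm [-0.32 -0.22] slope 0.0026 60
33.7
```

View pics/w5.png

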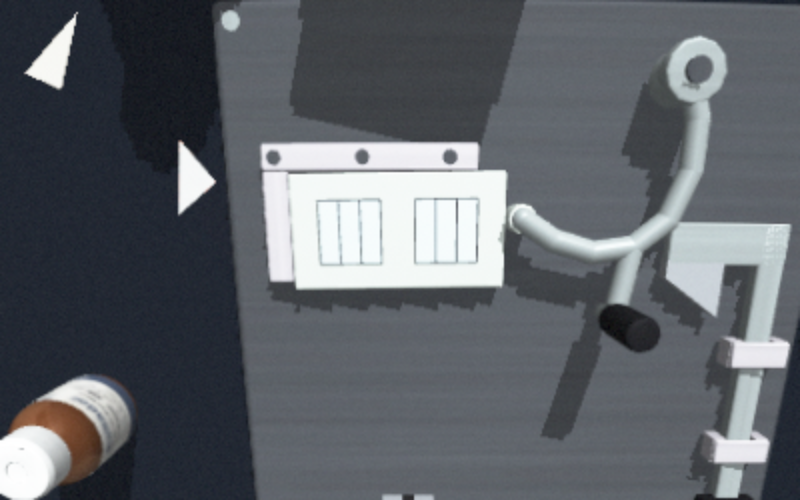

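The slide sits about 0.8 mm off the edge at its left end (0.012 rad). With time left, I'll square it with one gentle two-finger nudge.

Run:
```python
from cell import r
from h import *
from edge import measure
r.set_gripper(.5,30)
Y=.048;z=.0192
r.move_linear(W(-.05,Y,.035),vel=.15);r.move_linear(W(-.03,Y,z),vel=.08);r.sleep(.2)
f0=r.get_obs()["contact_force"];r.move_linear(W(-.010,Y,z),vel=.06);x=-.010
while x<-.003:
    x+=.0005;r.move_linear(W(x,Y,z),vel=.03);o=r.get_obs();f=(o["contact_force"]-f0)@EX
    if f<-9:break
print(x,S(o["tool_pos"]).round(4),f.round(1))
r.move_linear(W(-.03,Y,z),vel=.05);r.move_linear(W(-.05,.045,.10),vel=.15);measure();print(r.get_obs()["t"])
```

```text
-0.005499999999999996 [-0.0067  0.0482  0.019 ] -9.7
slide near (nominal x=.005) ends mm [ 0.16 -0.6 ] slope -0.0099 60
bar far (x=.054) ends mm [-0.05  0.35] slope 0.0054 60
slide right ends mm [-0.28 -0.15] slope 0.0033 60
stop left ends mm [-0.29 -0.28] slope 0.0003 60
39.7667
```

```bash
python3 -c "
from cell import r
r.sleep(.3);print(r.hand_in())"
```

```text
the job is handed in; nothing more can be done
None
```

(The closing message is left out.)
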